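# Feed a coil housing down the press lane

### The job

With the fingertips, push the black coil housing that stands on the steel feed plate down the lane between the two guide rails until it sits square against the end stop; neither the housing nor the robot may touch a rail, and the housing is never lifted or tipped. Then press the cycle-start button fully down and let it go. Leave the other things on the bench where they are.

Things in the scene. Friction and masses are not known exactly. Their poses are not given: they have to be found in the camera images.
- lane: Fixed feed fixture: dark steel plate 290 x 130 x 10 mm high on the bench, with two guide rails and an end stop on it. Origin on the bench under the plate, which runs from x = -150 to +140 mm; x points down the lane in the push direction, y to the left of it, z up. Plate top 10 mm above the bench. Before the rails (x below -20 mm) it is open on both sides.
- rail_left: Fixed bright steel guide rail on the plate, left (+y) of the lane, 120 x 10 x 12 mm high, top 22 mm above the bench. Origin: centre of its underside, at x 40, y 39 mm of the lane; axes as the lane's. Inner face at y = 34 mm: the gap between the rails is 68 mm. Rails run from x = -20 to 100 mm of the lane. Must not be touched.
- rail_right: The same rail at the lane's right: origin at x 40, y -39 mm of the lane, inner face at y = -34 mm. Must not be touched.
- stop: Fixed aluminium end stop block across the far end of the lane, 24 (along the lane) x 60 x 26 mm high on the plate. Origin at the foot of the face that the housing meets, mid-lane, at x = 110 mm of the lane, on the plate's top.
- home (a point): Point on the plate's top, mid-lane, where the centre of the housing's underside is when it stands against the stop (x = 85 mm of the lane).
- mouth (a point): Point on the plate's top, mid-lane, where the rails begin (x = -20 mm of the lane).
- housing: The work: loose square black block with aluminium top, 50 x 50 x 45 mm high, brass stem 10 mm thick and 18 mm high in the middle of its top; about 0.3 kg. Stands on the open end of the plate before the rails, up to 12 mm off the lane's middle line and 0.2 rad out of square. Origin: centre of underside; z up, x within 0.2 rad of the lane's x, sides square to x and y.
- start (a joint): Travel of the cycle-start button: 0 up, 0.006 m fully down; springs back; about 5 N to press it fully down.
- start_top (a point): Centre of the top of the cycle-start button: a round black button of 32 mm diameter on a grey housing, standing on the bench by itself past the stop end of the lane. It is pressed straight down.
- spare: Bystander: another housing just like the work (50 x 50 x 45 mm plus stem) standing on the bench beside the fixture. Origin at the centre of its underside. Leave alone.
- flask: Bystander: white plastic bottle with a black cap, 40 mm diameter, 85 mm high, upright on the bench. Origin at the centre of its underside. Leave alone.
- bin: Bystander: open white plastic bin, 130 x 100 x 50 mm high, with brass studs in it. Origin at the centre of its underside. Leave alone.
- driver: Bystander: screwdriver with an orange handle lying across on the bench behind the open end of the plate. Origin on the bench under it; lies along its x axis. Leave alone.
Things that resemble listed ones, but are neither listed nor needed, are in the scene too. Of the things that look like the part that bears start, the middle-sized one is meant.

How it is judged:
On the way, in this order (a step that is already met when the one before it is completed fails the run):
1. the housing stands square against the end stop (x of housing in the frame of lane between 0.082 and 0.089 m and y of housing in the frame of lane between -0.009 and 0.009 m and z of housing in the frame of lane between 0.006 and 0.014 m and angle between housing's own z axis and vertical below 0.08 rad and angle between the x axis of housing and the x axis of lane, either way round below 0.1 rad), for 0.2 s.
2. the start button is pressed fully down, the housing still home (all of step 1 and value of joint start above 0.0045 m), for 0.05 s.
At the end, for the whole second after the job is handed in: The housing stands upright on the plate between the rails within 3 mm of the end stop and within 0.1 rad of square, at rest; the button has been pressed at least 4.5 of its 6 mm after that and is up again; the bystanders are within 20 mm of where they stood (all of step 1 and value of joint start below 0.002 m and linear speed of housing below 0.01 m/s and distance of each of spare, flask, bin, driver from where it was at the start of the episode below 0.02 m); the robot touches nothing.
It fails at once if something touches a guide rail (contact force between any of rail_left, rail_right and anything else above 0.3 N).
It fails at once if the housing is lifted more than 6 mm off the plate or pushed off it (z of housing in the frame of lane above 0.016 m or z of housing in the frame of lane below 0.003 m).
It fails at once if the housing is tipped by more than 0.25 rad (angle between housing's own z axis and vertical above 0.25 rad).
It fails at once if the button is pressed before the housing is home (value of joint start above 0.003 m and x of housing in the frame of lane below 0.08 m).
It fails at once if a bystander is moved by more than 20 mm (distance of any of spare, flask, bin, driver from where it was at the start of the episode above 0.02 m).
It also fails if it takes over 67 s, if anything falls off the work surface, if the arm or the gripper's body presses on something with over 40 N, if the wrist force passes 120 N, or if a joint passes its speed limit or range.

### The arm

A 6-joint arm with a two-finger parallel gripper is mounted at the origin on the work surface. World frame = base frame: x ahead of the robot, y to its left, z up, the work surface at z = 0. Lengths are in m, angles in rad, forces in N, time in s.
With the tool pointing down it reaches from about 0.35 to 0.725 m from the base axis. Payload 4.3 kg.
Tool frame: the origin (TCP) lies between the finger pads; the fingertips stand 14 mm ahead of it and the grasp point (between the pads) lies 5 mm behind it; z points along the fingers, y is the line along which they close (so a half turn about z gives the same grasp; the last joint's range is limited). The gripper opens to 85 mm and grips with 20 to 120 N. Pads are 22 mm wide; open, the fingers measure 114 mm over their backs; the gripper's body (76 mm by 85 mm) begins 54 mm behind the grasp point. The pads swing forward as they close: fully open they stand 13 mm farther back than shut.
Start: joints at [1.185, 0.377, 0.081, 1.274, 0, 1.46], TCP at [0.157, 0.553, 0.245] pointing down, gripper open.
Joint ranges: [-2.72, 2.72], [-0.84, 1.66], [-1.02, 1.22], [-1.77, 2.12], [-1.37, 1.28], [-3.14, 3.14]. Speed limits (rad/s): [2.57, 2.57, 3.14, 3.14, 3.14, 3.14].

### API

Orientations are given as a unit quaternion [x, y, z, w].
In Python, from plant import bot gives the robot as it stands. The module is installed in compiled form; this text tells all that it offers.
- The arm moves only by the tool apply_moves, never from a script. Its argument "targets" is a list of rows, each an object with "grip": the finger opening in mm, from 0 to 85.4; "slide": the shift along the tool's x, y, z in mm, a list of three; "spin": the turn about the tool's z in degrees. A call has 1 to 5 rows; each row shifts and turns the commanded pose from where the row before left it, along the tool's axes as they then stand; what a row does not reach is not made up. A row lasts 1/10 s, in which the tool goes at most 50 mm and 8.59 degrees, less where a joint would pass 70% of its speed; a pose out of reach is approached as far as the arm can. A call with a gripper value outside its range is refused whole. The fingers move at their own pace and stop on an object; "squeeze" is the grip in N (left out, the last holds). Time passes only in rows, so rows that do not move let the fingers close. It gives the time, the measured TCP pose, the force, the opening and the grip force at its end, in the units of the state.
- bot.observe(): the state, without advancing time (a new reading comes with each control period).
- bot.capture(name): name is "scene" or "top" or "wrist"; returns a dict with "pixels" (420x560x3 uint8, red, green, blue), "fx", "fy", "cx", "cy" (pixels), "xyz" and "attitude" of the camera in the world. Camera axes: x right, y down, z forward; pixel columns grow to the right and rows downward; lengths in m; the calibration is good to about 2 mm. A picture is of the moment at which its call begins. There is no depth.
- bot.job_done(): hands the job in; it is judged then, once.
The state is a dict: "t": time; "joint_positions": joint angles; "joint_velocities": joint speeds; "tau": joint torques, N m; "tool_pos": TCP position; "tool_rot": TCP orientation; "ft_force": force on the tool from outside, world axes, zero at the start; "ft_torque": the same for the moment, N m; "finger_gap": finger opening in m; "grip_force": force on a finger pad.
Only numpy, scipy, OpenCV 4.12 (cv2) and the standard library are available. Lean on these libraries where they do the work, as an engineer would, in place of code of your own. Each camera call takes 0.05 s, during which the arm holds its last target. There are 200 camera calls.

## Working session

There is one attempt and no reset: what is moved stays moved. The work goes in short steps, Python scripts to look and compute and a tool call to move; the robot and the scene stay as the last step left them, time stands still between calls to the robot, and variables do not carry over. Pictures are saved under pics/ and viewed, at most 10 in all, crops included, and the job is handed in when it is done.

Besides the shell and the picture viewer there is one more tool, called after "Call:" in YAML: its name, and indented under it one key for each argument. apply_moves: Moves the arm, as the interface text tells. Its arguments: {"type":"object","properties":{"targets":{"type":"array","items":{"type":"object","properties":{"grip":{"type":"number"},"slide":{"type":"array","items":{"type":"number"}},"spin":{"type":"number"}}}},"squeeze":{"type":"number"}},"required":["targets"]}

```bash
mkdir -p pics
cat > h.py <<'E'
import numpy as np, cv2
from scipy.spatial.transform import Rotation as R
from plant import bot
def shot(n,f):
    c=bot.capture(n); cv2.imwrite(f'pics/{f}.png',c['pixels'][:,:,::-1]); np.save(f'pics/{f}.npy',c,allow_pickle=True); return c
def load(f): return np.load(f'pics/{f}.npy',allow_pickle=True).item()
def rot(c):
    a=np.array(c['attitude']); return R.from_quat(a) if a.size==4 else R.from_matrix(a)
def ray(c,u,v,z):
    d=rot(c).apply([(u-c['cx'])/c['fx'],(v-c['cy'])/c['fy'],1]); o=np.array(c['xyz']); return o+d*(z-o[2])/d[2]
def proj(c,p):
    q=rot(c).inv().apply(np.array(p)-c['xyz']); return q[0]/q[2]*c['fx']+c['cx'],q[1]/q[2]*c['fy']+c['cy']
E
python3 - <<'E'
from h import *
for n in('top','scene'):
    c=shot(n,n+'0'); print(n,c['xyz'],c['attitude'],c['fx'],c['cx'],c['cy'])
s=bot.observe(); print({k:np.round(v,3) for k,v in s.items()})
E
```

```text
top [0.45048377 0.07048237 0.80152439] [-0.64476838  0.75476038 -0.09041448  0.08022298] 418.57972549320414 280.3988643370526 210.71670780544883
scene [1.39351584 0.27259094 0.94296456] [ 0.56978106  0.74062149 -0.28192748 -0.21759193] 547.0072000153768 273.87650343273884 209.37390205317112
{'t': np.float64(0.1), 'joint_positions': array([ 1.185,  0.378,  0.08 ,  1.274, -0.   ,  1.461]), 'joint_velocities': array([-0.   , -0.   ,  0.004, -0.001,  0.   , -0.001]), 'tau': array([ 2.0000e-03, -4.6469e+01,  2.7058e+01,  1.2000e-02, -0.0000e+00,
        0.0000e+00]), 'tool_pos': array([0.156, 0.553, 0.244]), 'tool_rot': array([ 0.137,  0.991, -0.001, -0.   ]), 'ft_force': array([0.639, 0.225, 0.953]), 'ft_torque': array([-0.026, -0.019,  0.007]), 'grip_force': np.float64(0.0), 'finger_gap': np.float64(0.085)}
```

View pics/top0.png

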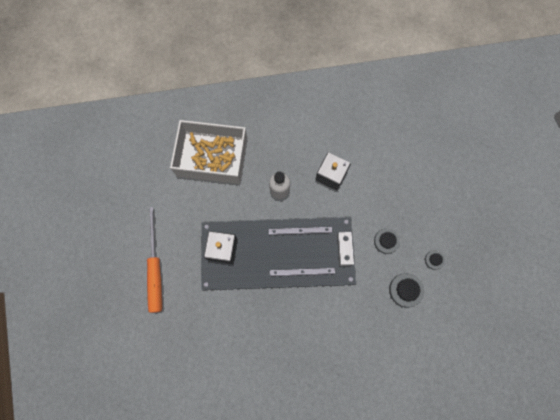

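View pics/scene0.png

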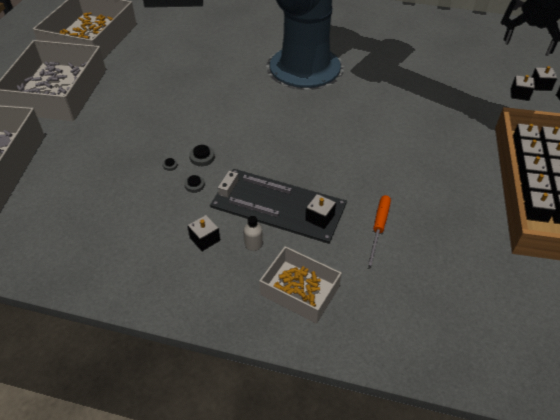

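Top view: the plate spans about (202,220)–(355,288), with the work on it at (220,246), rails at v≈231 and v≈272, and the stop at (346,248). The buttons are at (387,240), (435,260) and (407,290); the middle-sized one is (387,240). Next I'll measure these.

Run:
```python
from h import *
c=load('top0'); im=c['pixels']; g=im.max(2).astype(int); sat=g-im.min(2)
cr=im[200:310,190:455]; cv2.imwrite('pics/crop0.png',cv2.resize(cr[:,:,::-1],None,fx=3,fy=3,interpolation=cv2.INTER_CUBIC))
print('bench',im[320,280],'plate',im[250,290],im[280,240])
m=np.zeros(g.shape,np.uint8); m[210:300,190:365]=(g[210:300,190:365]<72)
m=cv2.morphologyEx(m,cv2.MORPH_CLOSE,np.ones((9,9)))
cs=max(cv2.findContours(m,0,2)[0],key=cv2.contourArea); r=cv2.minAreaRect(cs); b=cv2.boxPoints(r); print(r)
P=np.array([ray(c,*p,0.01) for p in b]); print(P.round(4), [np.linalg.norm(P[i]-P[i-1]).round(4) for i in range(4)])
br=((g>140)).astype(np.uint8)
for q in cv2.findContours(br,0,2)[0]:
    if cv2.contourArea(q)>20:
        r=cv2.minAreaRect(q)
        if 195<r[0][0]<455 and r[0][1]>130: print('bright',np.round(r[0],1),np.round(r[1],1),round(r[2],1),[ray(c,*r[0],z)[:2].round(4) for z in(.022,.036,.055)])
```

```text
bench [134 137 138] plate [81 88 91] [82 86 91]
((226.76983642578125, 255.60568237304688), (21.29088592529297, 37.197235107421875), 52.8152961730957)
[[0.5746 0.1983 0.01  ]
 [0.6087 0.1371 0.01  ]
 [0.5724 0.1172 0.01  ]
 [0.5391 0.178  0.01  ]] [np.float64(0.0409), np.float64(0.07), np.float64(0.0414), np.float64(0.0693)]
bright [302.  271.3] [ 4.8 64.1] 88.0 [array([0.521 , 0.0225]), array([0.5197, 0.0233]), array([0.518 , 0.0245])]
bright [346.1 248. ] [32.9 13.5] 85.9 [array([ 0.5509, -0.0665]), array([ 0.5491, -0.064 ]), array([ 0.5466, -0.0607])]
bright [218.9 245.5] [25.6 26. ] 9.5 [array([0.5929, 0.1687]), array([0.5904, 0.1669]), array([0.5869, 0.1645])]
bright [300.  229.9] [ 4.7 62.2] 88.0 [array([0.5986, 0.0131]), array([0.5959, 0.0141]), array([0.5923, 0.0155])]
bright [353.2 206. ] [18.1  5.6] 85.6 [array([ 0.6287, -0.0957]), array([ 0.6255, -0.0927]), array([ 0.6211, -0.0887])]
bright [366. 186.] [19.8  9.9] 45.0 [array([ 0.6642, -0.1282]), array([ 0.6603, -0.1246]), array([ 0.6551, -0.1198])]
bright [279.5 182.5] [15. 19.] 90.0 [array([0.6976, 0.0369]), array([0.6932, 0.0375]), array([0.6872, 0.0383])]
bright [353.8 178.8] [16.4 28.1] 18.4 [array([ 0.6824, -0.1076]), array([ 0.6783, -0.1044]), array([ 0.6726, -0.1001])]
bright [334.7 165.1] [24.2 28.6] 27.8 [array([ 0.716 , -0.0761]), array([ 0.7112, -0.0734]), array([ 0.7048, -0.0699])]
bright [366. 154.] [ 8. 10.] 90.0 [array([ 0.7292, -0.1417]), array([ 0.7242, -0.1379]), array([ 0.7174, -0.1327])]
bright [206.2 147.2] [71.1 61.2] 9.2 [array([0.7935, 0.1698]), array([0.7873, 0.168 ]), array([0.779 , 0.1656])]
```

View pics/crop0.png

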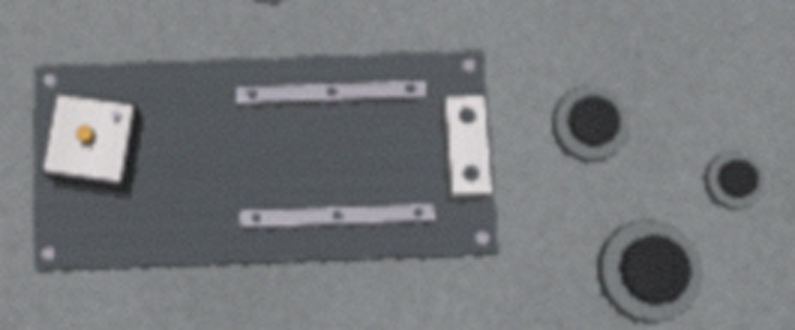

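The enlarged crop shows the housing turned about 10° clockwise from the lane and a little left of its middle. The middle button's cap is at about (387.7,240.3). The rail spacing comes out at 78 mm and the stop agrees to 1 mm, so I'll triangulate the button and plan the approach.

```bash
cat >> h.py <<'E'
LR=np.array([.521,.0225]); LL=np.array([.5986,.0131])
ly=(LL-LR)/np.linalg.norm(LL-LR); lx=np.array([ly[1],-ly[0]]); L0=(LL+LR)/2-.04*lx
def lane(p): d=np.array(p)[:2]-L0; return np.array([d@lx,d@ly])*1000
def world(x,y): return L0+(x*lx+y*ly)/1000
def tool():
    s=bot.observe(); M=R.from_quat(s['tool_rot']).as_matrix(); return s,np.array(s['tool_pos']),M
def need(x,y,z,yaw):  # lane mm target, z mm, yaw rad of tool -x vs lane x
    s,p,M=tool(); a=np.arctan2(M[1,1],M[0,1]); d=np.arctan2(ly[1],ly[0])+yaw
    t=np.r_[world(x,y),z/1000]
    print('t',round(float(s['t']),2),'tcp lane',lane(p).round(1),'z',(p[2]*1000).round(1),'slide',(M.T@(t-p)*1000).round(1),'spin',np.degrees((a-d+np.pi)%(2*np.pi)-np.pi).round(1),'F',np.round(s['ft_force'],1),'lane F',np.round([s['ft_force'][:2]@lx,s['ft_force'][:2]@ly],1))
E
python3 - <<'E'
from h import *
a,b=load('top0'),load('scene0')
def blobs(c,box):
    u0,u1,v0,v1=box; g=c['pixels'].max(2)[v0:v1,u0:u1]; m=(g<60).astype(np.uint8)
    for q in cv2.findContours(m,0,2)[0]:
        if cv2.contourArea(q)>15: r=cv2.minAreaRect(q); print(np.round(np.array(r[0])+[u0,v0],1),np.round(r[1],1)); yield np.array(r[0])+[u0,v0]
A=list(blobs(a,(370,455,225,310))); print('scene'); B=list(blobs(b,(155,220,140,195)))
for p in A:
    for z in (.02,.03,.04): q=ray(a,*p,z); print(q.round(4),lane(q).round(1),'in scene',np.round(proj(b,q),1))
q=ray(a,218.9,245.5,.055); print('housing',lane(q),np.degrees(np.arctan2(lx[1],lx[0])))
for u,v in((152,208),(155,312),(279,183)): print('drv/flask',lane(ray(a,u,v,.01)).round())
# housing yaw from top face contour
m=(a['pixels'].max(2)[225:270,198:242]>140).astype(np.uint8); cs=max(cv2.findContours(m,0,1)[0],key=cv2.contourArea)
P=np.array([lane(ray(a,u+198,v+225,.055)) for u,v in cs[:,0]],np.float32); print('rect lane',cv2.minAreaRect(P))
need(-170,15,150,-.18)
E
```

```text
[408.  289.5] [21.3 21.6]
[435.5 259. ] [10. 11.]
[387.5 240. ] [14. 15.]
scene
[195.  188.2] [ 7.7 19.4]
[194.  180.5] [11. 14.]
[170.9 167.8] [ 4.9 13.6]
[169. 162.] [ 8. 10.]
[202.5 160.6] [10.3 24.6]
[201.3 151.6] [14.8 17.7]
[ 0.458  -0.1642  0.02  ] [232.9 -79.2] in scene [200.3 151.6]
[ 0.4579 -0.1612  0.03  ] [230.  -79.6] in scene [201.  148.8]
[ 0.4578 -0.1582  0.04  ] [227.  -80.1] in scene [201.8 145.9]
[ 0.5047 -0.2276  0.02  ] [290.3 -25.2] in scene [169.4 159.5]
[ 0.504  -0.2238  0.03  ] [286.6 -26.3] in scene [170.4 156.6]
[ 0.5033 -0.22    0.04  ] [282.9 -27.5] in scene [171.4 153.6]
[ 0.5539 -0.147   0.02  ] [204.3  13.9] in scene [193.3 179.2]
[ 0.5525 -0.1442  0.03  ] [201.7  12.3] in scene [194.1 176. ]
[ 0.5512 -0.1414  0.04  ] [199.1  10.6] in scene [195.  172.8]
housing [-108.93465677    9.23586513] -96.9068170374822
drv/flask [-246.   95.]
drv/flask [-233. -103.]
drv/flask [  4. 137.]
rect lane ((-108.82466125488281, 9.296701431274414), (46.530582427978516, 46.568233489990234), 79.68291473388672)
t 0.1 tcp lane [-442.5 -464.8] z 244.4 slide [-516.2 -194.9   94.7] spin 91.4 F [0.6 0.2 1. ] lane F [-0.3  0.6]
```

Call:
apply_moves:
  targets:
    - {"grip": 26, "slide": [-43, -16, 8], "spin": 8.5}
    - {"grip": 26, "slide": [-45, -10, 8], "spin": 8.5}
    - {"grip": 26, "slide": [-46, -3, 8], "spin": 8.5}
    - {"grip": 26, "slide": [-46, 4, 8], "spin": 8.5}
    - {"grip": 26, "slide": [-45, 11, 8], "spin": 8.5}

```text
t: 0.6
tool_pos: [0.3431, 0.4151, 0.2046]
tool_rot: [0.49, 0.872, -0.0, -0.0]
ft_force: [-0.0, 1.6, -0.5]
finger_gap: 0.026
grip_force: 0.0
```

Call:
apply_moves:
  targets:
    - {"grip": 26, "slide": [-43, 17, 8], "spin": 8.5}
    - {"grip": 26, "slide": [-40, 23, 8], "spin": 8.5}
    - {"grip": 26, "slide": [-36, 29, 8], "spin": 8.5}
    - {"grip": 26, "slide": [-31, 34, 8], "spin": 8.5}
    - {"grip": 26, "slide": [-26, 38, 8], "spin": 8.5}

```text
t: 1.1
tool_pos: [0.5284, 0.2775, 0.1645]
tool_rot: [0.773, 0.635, -0.0, -0.0]
ft_force: [-0.1, 1.3, 0.3]
finger_gap: 0.026
grip_force: 0.0
```

```bash
python3 -c "
from h import *
need(-165,19.5,150,-.18); print(tool()[2].round(3), bot.observe()['finger_gap'])"
```

```text
t 1.1 tcp lane [-214.1  -62.4] z 164.5 slide [-42.9  85.3  14.5] spin 6.1 F [-0.1  1.3  0.3] lane F [-1.3 -0.2]
[[ 0.194  0.981 -0.001]
 [ 0.981 -0.194 -0.   ]
 [-0.    -0.001 -1.   ]] 0.026037444354785836
```

Call:
apply_moves:
  targets:
    - {"grip": 26, "slide": [-22, 43, 7], "spin": 0}
    - {"grip": 26, "slide": [-21, 42, 8], "spin": 0}
    - {"grip": 26, "slide": [0, 0, 0], "spin": 6}
    - {"grip": 26, "slide": [0, 0, 0], "spin": 0}

```text
t: 1.5
tool_pos: [0.6032, 0.2195, 0.149]
tool_rot: [0.804, 0.595, -0.001, -0.001]
ft_force: [-0.7, -0.4, 0.0]
finger_gap: 0.026
grip_force: 0.0
```

Run:
```python
from h import *
need(-163,19,40,-.18); c=shot('wrist','w1'); print(c['xyz'],rot(c).as_matrix().round(2).tolist(),c['fx'])
```

```text
t 1.5 tcp lane [-165.4   18.8] z 149.0 slide [ -2.3   0.8 109. ] spin 0.3 F [-0.7 -0.4  0. ] lane F [ 0.5 -0.6]
[0.62271102 0.28455709 0.27805852] [[0.96, -0.28, -0.08], [-0.29, -0.92, -0.26], [-0.0, 0.27, -0.96]] 341.6084903924768
```

View pics/w1.png

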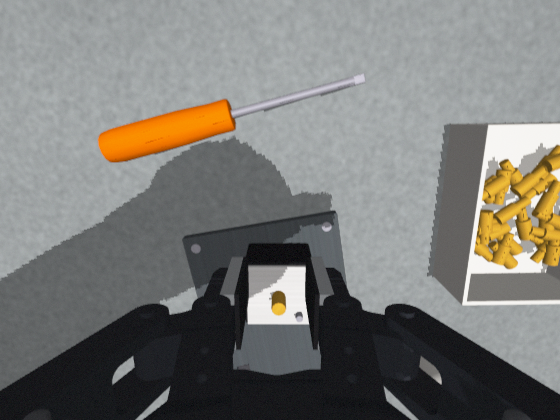

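The wrist view shows the housing's rear face square to the fingers (row ≈245, columns 247–312, centred on 279), and the driver is clear. I'll descend and push along the housing's own heading first.

Call:
apply_moves:
  targets:
    - {"grip": 26, "slide": [0, 0, 40]}
    - {"grip": 26, "slide": [0, 0, 40]}
    - {"grip": 26, "slide": [0, 0, 28]}
    - {"grip": 26, "slide": [0, 0, 0]}
    - {"grip": 26, "slide": [-4, 0, 0]}

```text
invalid input at $.targets[0]: expected keys grip, slide, spin
```

Call:
apply_moves:
  targets:
    - {"grip": 26, "slide": [-4, 0, 0]}
    - {"grip": 26, "slide": [-4, 0, 0]}
    - {"grip": 26, "slide": [-4, 0, 0]}
    - {"grip": 26, "slide": [-4, 0, 0]}
    - {"grip": 26, "slide": [-4, 0, 0]}

```text
invalid input at $.targets[0]: expected keys grip, slide, spin
```

```bash
cat >> h.py <<'E'
def hous(f):
    c=shot('top',f); im=c['pixels']; m=((im.max(2)>125)&(im.max(2).astype(int)-im.min(2)<40)).astype(np.uint8)
    for q in cv2.findContours(m,0,1)[0]:
        if cv2.contourArea(q)>60:
            P=np.array([lane(ray(c,u,v,.055)) for u,v in q[:,0]],np.float32); r=cv2.minAreaRect(P)
            if -140<r[0][0]<160 and abs(r[0][1])<50: print('top',np.round(r[0],1),np.round(r[1],1),round(r[2],1))
    hsv=cv2.cvtColor(im,cv2.COLOR_RGB2HSV); m=cv2.inRange(hsv,(12,120,80),(28,255,255))
    for q in cv2.findContours(m,0,2)[0]:
        M=cv2.moments(q); 
        if M['m00']>5:
            p=lane(ray(c,M['m10']/M['m00'],M['m01']/M['m00'],.069))
            if -140<p[0]<160 and abs(p[1])<45: print('stem',p.round(1),M['m00'])
E
python3 -c "
from h import *
need(-130,13,40,-.18); hous('t1')"
```

```text
t 1.55 tcp lane [-166.2   18. ] z 149.4 slide [-36.5   1.4 109.5] spin 0.5 F [-0.4  0.2  0.5] lane F [-0.1 -0.4]
top [ 38.4 -42.2] [ 11.8 117.2] 90.0
top [-108.8    9.5] [48.7 48.2] 80.1
top [38.4 32.5] [ 11.9 116.6] 90.0
stem [-108.2    8.8] 9.0
```

Call:
apply_moves:
  targets:
    - {"grip": 26, "slide": [0, 0, 40], "spin": 0}
    - {"grip": 26, "slide": [0, 0, 40], "spin": 0}
    - {"grip": 26, "slide": [0, 0, 28], "spin": 0}
    - {"grip": 26, "slide": [0, 0, 0], "spin": 0}
    - {"grip": 26, "slide": [-4, 0, 0], "spin": 0}

```text
t: 2.1
tool_pos: [0.6009, 0.2181, 0.0429]
tool_rot: [0.802, 0.597, -0.0, -0.0]
ft_force: [-0.1, 0.1, 0.4]
finger_gap: 0.0256
grip_force: 0.0
```

Call:
apply_moves:
  targets:
    - {"grip": 26, "slide": [-4, 0, 0], "spin": 0}
    - {"grip": 26, "slide": [-4, 0, 0], "spin": 0}
    - {"grip": 26, "slide": [-4, 0, 0], "spin": 0}
    - {"grip": 26, "slide": [-4, 0, 0], "spin": 0}
    - {"grip": 26, "slide": [-4, 0, 0], "spin": 0}

```text
t: 2.6
tool_pos: [0.5968, 0.1984, 0.0433]
tool_rot: [0.803, 0.596, 0.002, -0.0]
ft_force: [0.9, 2.1, 2.7]
finger_gap: 0.0259
grip_force: 1.6
```

```bash
python3 -c "
from h import *
need(-130,13,40,-.18); hous('t2')"
```

```text
t 2.6 tcp lane [-143.7   15. ] z 43.3 slide [-13.8   0.4   3.3] spin 0.4 F [0.9 2.1 2.7] lane F [-2.2  0.7]
top [ 38.4 -42.3] [ 12.  117.2] 90.0
top [-105.2    9.9] [46.5 46. ] 80.1
top [38.4 32.4] [ 11.9 116.6] 90.0
stem [-105.8    8.7] 8.0
```

The fingers' offset from the housing centre (≈38 mm) agrees with the geometry. The turn alone would not centre the housing, so I'll square and centre it with a two-finger push on its left side before the mouth, then push from behind.

Call:
apply_moves:
  targets:
    - {"grip": 26, "slide": [16, 0, 0], "spin": 0}
    - {"grip": 26, "slide": [0, 0, -35], "spin": 0}
    - {"grip": 26, "slide": [0, 0, -35], "spin": 0}
    - {"grip": 26, "slide": [-20, 30, 0], "spin": 0}
    - {"grip": 26, "slide": [-24, 29, 0], "spin": 0}

```text
t: 3.15
tool_pos: [0.6456, 0.1544, 0.1142]
tool_rot: [0.802, 0.597, 0.001, 0.001]
ft_force: [-0.0, 1.1, -1.0]
finger_gap: 0.0258
grip_force: 0.0
```

Call:
apply_moves:
  targets:
    - {"grip": 26, "slide": [0, 0, 0], "spin": -8.5}
    - {"grip": 26, "slide": [0, 0, 0], "spin": -8.5}
    - {"grip": 26, "slide": [0, 0, 0], "spin": -8.5}
    - {"grip": 26, "slide": [0, 0, 0], "spin": -8.5}
    - {"grip": 26, "slide": [0, 0, 0], "spin": -8.5}

```text
t: 3.65
tool_pos: [0.6439, 0.1535, 0.1119]
tool_rot: [0.53, 0.848, -0.001, -0.0]
ft_force: [-0.4, 0.3, -0.8]
finger_gap: 0.026
grip_force: 0.0
```

Call:
apply_moves:
  targets:
    - {"grip": 26, "slide": [0, 0, 0], "spin": -8.5}
    - {"grip": 26, "slide": [0, 0, 0], "spin": -8.5}
    - {"grip": 26, "slide": [0, 0, 0], "spin": -8.5}
    - {"grip": 26, "slide": [0, 0, 0], "spin": -8.5}
    - {"grip": 26, "slide": [0, 0, 0], "spin": -8.5}

```text
t: 4.15
tool_pos: [0.6439, 0.1535, 0.112]
tool_rot: [0.186, 0.983, -0.0, -0.0]
ft_force: [-0.5, -0.2, 0.0]
finger_gap: 0.0261
grip_force: 0.0
```

Call:
apply_moves:
  targets:
    - {"grip": 26, "slide": [0, 0, 0], "spin": -8.5}
    - {"grip": 26, "slide": [0, 0, 0], "spin": -6.5}
    - {"grip": 26, "slide": [0, 0, 0], "spin": 0}

```text
t: 4.45
tool_pos: [0.6439, 0.1536, 0.112]
tool_rot: [0.06, 0.998, -0.0, -0.0]
ft_force: [-0.5, 0.4, 0.3]
finger_gap: 0.0261
grip_force: 0.0
```

```bash
python3 -c "
from h import *
need(-105,67,43,-np.pi); need(-105,67,43,-np.pi/2);need(-105,67,43,np.pi/2); hous('t3')"
```

```text
t 4.45 tcp lane [-105.    67.2] z 112.0 slide [ 0.1  0.1 69. ] spin -89.9 F [-0.5  0.4  0.3] lane F [-0.4 -0.5]
t 4.45 tcp lane [-105.    67.2] z 112.0 slide [ 0.1  0.1 69. ] spin -179.9 F [-0.5  0.4  0.3] lane F [-0.4 -0.5]
t 4.45 tcp lane [-105.    67.2] z 112.0 slide [ 0.1  0.1 69. ] spin 0.1 F [-0.5  0.4  0.3] lane F [-0.4 -0.5]
top [ 38.4 -42.2] [ 11.7 117.2] 90.0
top [38.4 32.5] [ 11.8 116.6] 90.0
```

Call:
apply_moves:
  targets:
    - {"grip": 26, "slide": [0, 0, 40], "spin": 0}
    - {"grip": 26, "slide": [0, 0, 29], "spin": 0}
    - {"grip": 26, "slide": [0, 0, 0], "spin": 0}
    - {"grip": 26, "slide": [5, 0, 0], "spin": 0}
    - {"grip": 26, "slide": [5, 0, 0], "spin": 0}

```text
t: 5.0
tool_pos: [0.6355, 0.1554, 0.0452]
tool_rot: [0.06, 0.998, 0.0, 0.001]
ft_force: [-0.6, 0.5, 1.4]
finger_gap: 0.0262
grip_force: 0.0
```

Call:
apply_moves:
  targets:
    - {"grip": 26, "slide": [4, 0, 0], "spin": 0}
    - {"grip": 26, "slide": [4, 0, 0], "spin": 0}
    - {"grip": 26, "slide": [4, 0, 0], "spin": 0}
    - {"grip": 26, "slide": [4, 0, 0], "spin": 0}
    - {"grip": 26, "slide": [3, 0, 0], "spin": 0}

```text
t: 5.5
tool_pos: [0.6163, 0.1578, 0.0442]
tool_rot: [0.059, 0.998, 0.0, 0.001]
ft_force: [3.3, 0.8, 0.6]
finger_gap: 0.026
grip_force: 1.1
```

Call:
apply_moves:
  targets:
    - {"grip": 26, "slide": [0, 0, 0], "spin": 0}
    - {"grip": 26, "slide": [0, 0, 0], "spin": 0}

```text
t: 5.7
tool_pos: [0.6155, 0.1574, 0.0433]
tool_rot: [0.059, 0.998, -0.0, 0.0]
ft_force: [1.8, 0.4, 1.2]
finger_gap: 0.0259
grip_force: 0.8
```

```bash
python3 -c "
from h import *
need(-105,37.7,43,np.pi/2); hous('t4')"
```

```text
t 5.7 tcp lane [-105.3   38.5] z 43.3 slide [ 0.8 -0.3  0.3] spin 0.1 F [1.8 0.4 1.2] lane F [-0.6  1.7]
top [ 38.4 -42.2] [ 11.7 117.2] 90.0
top [38.4 32.5] [ 11.8 116.5] 90.0
```

Call:
apply_moves:
  targets:
    - {"grip": 26, "slide": [-20, 0, 0], "spin": 0}
    - {"grip": 26, "slide": [0, 0, -35], "spin": 0}
    - {"grip": 26, "slide": [0, 0, -35], "spin": 0}
    - {"grip": 26, "slide": [0, 48, 0], "spin": 0}
    - {"grip": 26, "slide": [40, 12, 0], "spin": 0}

```text
t: 6.25
tool_pos: [0.608, 0.222, 0.1127]
tool_rot: [0.06, 0.998, 0.001, 0.002]
ft_force: [-0.9, 0.5, 0.1]
finger_gap: 0.026
grip_force: 0.0
```

Call:
apply_moves:
  targets:
    - {"grip": 26, "slide": [18, 0, 0], "spin": 8.5}
    - {"grip": 26, "slide": [0, 0, 0], "spin": 8.5}
    - {"grip": 26, "slide": [0, 0, 0], "spin": 8.5}
    - {"grip": 26, "slide": [0, 0, 0], "spin": 8.5}
    - {"grip": 26, "slide": [0, 0, 0], "spin": 8.5}

```text
t: 6.75
tool_pos: [0.5834, 0.2211, 0.1123]
tool_rot: [0.42, 0.908, -0.001, -0.001]
ft_force: [0.1, 0.7, -0.0]
finger_gap: 0.0257
grip_force: 0.0
```

Call:
apply_moves:
  targets:
    - {"grip": 26, "slide": [0, 0, 0], "spin": 8.5}
    - {"grip": 26, "slide": [0, 0, 0], "spin": 8.5}
    - {"grip": 26, "slide": [0, 0, 0], "spin": 8.5}
    - {"grip": 26, "slide": [0, 0, 0], "spin": 8.5}
    - {"grip": 26, "slide": [0, 0, 0], "spin": 8.5}

```text
t: 7.25
tool_pos: [0.5835, 0.221, 0.1122]
tool_rot: [0.72, 0.694, -0.002, -0.001]
ft_force: [0.5, 0.1, -0.1]
finger_gap: 0.0263
grip_force: 0.0
```

Call:
apply_moves:
  targets:
    - {"grip": 26, "slide": [0, 0, 0], "spin": 5}
    - {"grip": 26, "slide": [0, 0, 0], "spin": 0}

```text
t: 7.45
tool_pos: [0.5837, 0.2211, 0.1123]
tool_rot: [0.748, 0.664, -0.001, -0.001]
ft_force: [-0.2, 0.7, 1.2]
finger_gap: 0.026
grip_force: 0.0
```

```bash
python3 -c "
from h import *
need(-165,0,41,0); hous('t5')"
```

```text
t 7.45 tcp lane [-164.7   -0.7] z 112.3 slide [ 0.4  0.9 71.3] spin 0.1 F [-0.2  0.7  1.2] lane F [-0.7 -0.3]
top [ 38.4 -42.2] [ 11.8 117.2] 90.0
top [-101.9    1. ] [47.  47.8] 87.9
top [38.4 32.4] [ 11.9 116.6] 90.0
stem [-102.    -0.3] 7.0
```

Call:
apply_moves:
  targets:
    - {"grip": 26, "slide": [0, 1, 40], "spin": 0}
    - {"grip": 26, "slide": [0, 0, 30], "spin": 0}
    - {"grip": 26, "slide": [0, 0, 0], "spin": 0}
    - {"grip": 26, "slide": [-10, 0, 0], "spin": 0}
    - {"grip": 26, "slide": [-8, 0, 0], "spin": 0}

```text
t: 8.0
tool_pos: [0.5849, 0.2031, 0.0451]
tool_rot: [0.748, 0.664, 0.001, 0.001]
ft_force: [0.9, -0.2, -0.3]
finger_gap: 0.026
grip_force: 0.0
```

Call:
apply_moves:
  targets:
    - {"grip": 26, "slide": [-4, 0, 0], "spin": 0}
    - {"grip": 26, "slide": [-5, 0, 0], "spin": 0}
    - {"grip": 26, "slide": [-5, 0, 0], "spin": 0}
    - {"grip": 26, "slide": [-5, 0, 0], "spin": 0}
    - {"grip": 26, "slide": [-5, 0, 0], "spin": 0}

```text
t: 8.5
tool_pos: [0.5816, 0.1799, 0.0441]
tool_rot: [0.748, 0.664, 0.001, 0.0]
ft_force: [0.3, 2.8, 2.5]
finger_gap: 0.0256
grip_force: 1.7
```

Call:
apply_moves:
  targets:
    - {"grip": 26, "slide": [-5, 0, 0], "spin": 0}
    - {"grip": 26, "slide": [-5, 0, 0], "spin": 0}
    - {"grip": 26, "slide": [-5, 0, 0], "spin": 0}
    - {"grip": 26, "slide": [-5, 0, 0], "spin": 0}
    - {"grip": 26, "slide": [-5, 0, 0], "spin": 0}

```text
t: 9.0
tool_pos: [0.5778, 0.1545, 0.0432]
tool_rot: [0.748, 0.664, -0.0, -0.0]
ft_force: [-0.1, 3.3, 3.1]
finger_gap: 0.0258
grip_force: 1.7
```

```bash
python3 -c "
from h import *
need(47,0,43,0); hous('t6')"
```

```text
t 9.0 tcp lane [-97.9   1.4] z 43.2 slide [-144.9   -1.7    0.2] spin 0.1 F [-0.1  3.3  3.1] lane F [-3.2 -0.5]
top [ 38.4 -42.2] [ 11.7 117.1] 90.0
top [-56.6   1. ] [47.2 39.4] 88.7
top [38.4 32.5] [ 11.8 116.5] 90.0
stem [-60.1  -0.6] 6.0
```

Call:
apply_moves:
  targets:
    - {"grip": 26, "slide": [-5, 0, 0], "spin": 0}
    - {"grip": 26, "slide": [-5, 0, 0], "spin": 0}
    - {"grip": 26, "slide": [-5, 0, 0], "spin": 0}
    - {"grip": 26, "slide": [-5, 0, 0], "spin": 0}
    - {"grip": 26, "slide": [-5, 0, 0], "spin": 0}

```text
t: 9.55
tool_pos: [0.5746, 0.1295, 0.0431]
tool_rot: [0.748, 0.664, -0.0, -0.0]
ft_force: [1.0, 2.3, 1.4]
finger_gap: 0.026
grip_force: 1.2
```

Call:
apply_moves:
  targets:
    - {"grip": 26, "slide": [-5, 0, 0], "spin": 0}
    - {"grip": 26, "slide": [-5, 0, 0], "spin": 0}
    - {"grip": 26, "slide": [-5, 0, 0], "spin": 0}
    - {"grip": 26, "slide": [-5, 0, 0], "spin": 0}
    - {"grip": 26, "slide": [-5, 0, 0], "spin": 0}

```text
t: 10.05
tool_pos: [0.5717, 0.1047, 0.0431]
tool_rot: [0.748, 0.664, -0.0, -0.0]
ft_force: [0.3, 1.8, 0.0]
finger_gap: 0.0256
grip_force: 0.8
```

```bash
python3 -c "
from h import *
need(47,0,43,0); hous('t7')"
```

```text
t 10.05 tcp lane [-47.7   1.4] z 43.1 slide [-94.7  -1.5   0.2] spin 0.1 F [0.3 1.8 0. ] lane F [-1.8  0.1]
top [ 74.  -42.3] [45.7 11.2] 1.3
top [62.9 31.9] [10.7 67.5] 90.0
```

Call:
apply_moves:
  targets:
    - {"grip": 26, "slide": [-5, 0, 0], "spin": 0}
    - {"grip": 26, "slide": [-5, 0, 0], "spin": 0}
    - {"grip": 26, "slide": [-5, 0, 0], "spin": 0}
    - {"grip": 26, "slide": [-5, 0, 0], "spin": 0}
    - {"grip": 26, "slide": [-5, 0, 0], "spin": 0}

```text
t: 10.6
tool_pos: [0.5689, 0.08, 0.0432]
tool_rot: [0.748, 0.664, -0.0, -0.0]
ft_force: [0.1, 1.8, -1.5]
finger_gap: 0.0263
grip_force: 0.7
```

Call:
apply_moves:
  targets:
    - {"grip": 26, "slide": [-5, 0, 0], "spin": 0}
    - {"grip": 26, "slide": [-5, 0, 0], "spin": 0}
    - {"grip": 26, "slide": [-5, 0, 0], "spin": 0}
    - {"grip": 26, "slide": [-5, 0, 0], "spin": 0}
    - {"grip": 26, "slide": [-5, 0, 0], "spin": 0}

```text
t: 11.1
tool_pos: [0.566, 0.0552, 0.0433]
tool_rot: [0.748, 0.664, -0.0, -0.0]
ft_force: [0.8, 1.1, -0.1]
finger_gap: 0.0261
grip_force: 0.6
```

Call:
apply_moves:
  targets:
    - {"grip": 26, "slide": [-5, 0, 0], "spin": 0}
    - {"grip": 26, "slide": [-5, 0, 0], "spin": 0}
    - {"grip": 26, "slide": [-5, 0, 0], "spin": 0}
    - {"grip": 26, "slide": [-5, 0, 0], "spin": 0}
    - {"grip": 26, "slide": [-5, 0, 0], "spin": 0}

```text
t: 11.6
tool_pos: [0.5631, 0.0304, 0.0433]
tool_rot: [0.748, 0.664, 0.0, -0.0]
ft_force: [-0.2, 1.4, 0.3]
finger_gap: 0.0261
grip_force: 0.6
```

```bash
python3 -c "
from h import *
need(47,0,43,0); shot('scene','s7'); hous('t8')
c=load('s7'); cv2.imwrite('pics/s7c.png',cv2.resize(c['pixels'][130:260,150:370,::-1],None,fx=3,fy=3))"
```

```text
t 11.6 tcp lane [27.1  1.7] z 43.3 slide [-19.9  -1.8   0.3] spin 0.1 F [-0.2  1.4  0.3] lane F [-1.4 -0.4]
```

View pics/s7c.png

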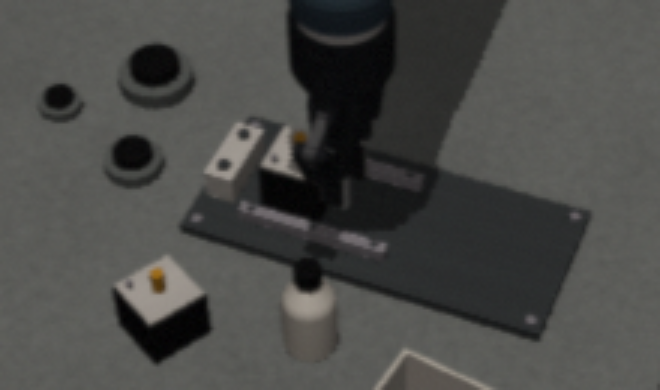

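The scene crop shows the housing square between the rails at crop (290,175), about 15–20 mm short of the stop. I'll finish slowly and watch the force.

Call:
apply_moves:
  targets:
    - {"grip": 26, "slide": [-3, 0, 0], "spin": 0}
    - {"grip": 26, "slide": [-3, 0, 0], "spin": 0}
    - {"grip": 26, "slide": [-3, 0, 0], "spin": 0}
    - {"grip": 26, "slide": [-3, 0, 0], "spin": 0}
    - {"grip": 26, "slide": [-3, 0, 0], "spin": 0}

```text
t: 12.2
tool_pos: [0.5614, 0.0158, 0.0434]
tool_rot: [0.748, 0.664, 0.0, -0.0]
ft_force: [0.2, 1.2, 0.9]
finger_gap: 0.0264
grip_force: 1.0
```

Call:
apply_moves:
  targets:
    - {"grip": 26, "slide": [-1.5, 0, 0], "spin": 0}
    - {"grip": 26, "slide": [-1.5, 0, 0], "spin": 0}
    - {"grip": 26, "slide": [0, 0, 0], "spin": 0}

```text
t: 12.5
tool_pos: [0.561, 0.0126, 0.0434]
tool_rot: [0.748, 0.664, -0.0, 0.0]
ft_force: [0.4, 1.3, 0.3]
finger_gap: 0.0257
grip_force: 0.6
```

Call:
apply_moves:
  targets:
    - {"grip": 26, "slide": [-1, 0, 0], "spin": 0}
    - {"grip": 26, "slide": [-1, 0, 0], "spin": 0}
    - {"grip": 26, "slide": [0, 0, 0], "spin": 0}

```text
t: 12.8
tool_pos: [0.5608, 0.0109, 0.0433]
tool_rot: [0.748, 0.664, 0.0, -0.0]
ft_force: [0.4, 1.9, 1.6]
finger_gap: 0.0262
grip_force: 1.1
```

Call:
apply_moves:
  targets:
    - {"grip": 26, "slide": [-1, 0, 0], "spin": 0}
    - {"grip": 26, "slide": [-1, 0, 0], "spin": 0}
    - {"grip": 26, "slide": [0, 0, 0], "spin": 0}

```text
t: 13.1
tool_pos: [0.5609, 0.0108, 0.0434]
tool_rot: [0.748, 0.664, 0.002, -0.001]
ft_force: [1.1, 7.7, 1.2]
finger_gap: 0.026
grip_force: 4.0
```

Stop contact: the tool stopped moving and the force rose. I'll seat it once more, then retreat, rise and check.

Call:
apply_moves:
  targets:
    - {"grip": 26, "slide": [-1, 0, 0], "spin": 0}
    - {"grip": 26, "slide": [0, 0, 0], "spin": 0}
    - {"grip": 26, "slide": [0, 0, 0], "spin": 0}

```text
t: 13.4
tool_pos: [0.5609, 0.0108, 0.0435]
tool_rot: [0.747, 0.664, 0.003, -0.002]
ft_force: [1.1, 10.6, 1.8]
finger_gap: 0.0259
grip_force: 5.3
```

Call:
apply_moves:
  targets:
    - {"grip": 26, "slide": [6, 0, 0], "spin": 0}
    - {"grip": 26, "slide": [14, 0, 0], "spin": 0}
    - {"grip": 26, "slide": [0, 0, -40], "spin": 0}
    - {"grip": 26, "slide": [0, 0, -40], "spin": 0}
    - {"grip": 0, "slide": [50, 0, 0], "spin": 0}

```text
t: 13.9
tool_pos: [0.573, 0.0738, 0.129]
tool_rot: [0.75, 0.661, 0.003, 0.005]
ft_force: [2.1, 0.2, 0.8]
finger_gap: 0.0128
grip_force: 0.0
```

Call:
apply_moves:
  targets:
    - {"grip": 0, "slide": [50, 0, 0], "spin": 0}
    - {"grip": 0, "slide": [0, 0, 0], "spin": 0}
    - {"grip": 0, "slide": [0, 0, 0], "spin": 0}

```text
t: 14.2
tool_pos: [0.5742, 0.1283, 0.123]
tool_rot: [0.747, 0.665, -0.001, 0.0]
ft_force: [-0.3, -0.8, -0.5]
finger_gap: -0.0003
grip_force: 0.0
```

```bash
python3 -c "
from h import *
need(204,13,80,0); hous('t9'); shot('scene','s9'); c=load('t9')
cv2.imwrite('pics/t9c.png',cv2.resize(c['pixels'][200:310,190:455,::-1],None,fx=3,fy=3,interpolation=cv2.INTER_CUBIC))"
```

```text
t 14.2 tcp lane [-71.4   1. ] z 123.0 slide [-275.4   10.7   43.3] spin 0.3 F [-0.3 -0.8 -0.5] lane F [ 0.8 -0.2]
top [ 46.3 -42.2] [ 11.7 101.1] 90.0
stem [84.9 -0.1] 8.0
```

View pics/t9c.png

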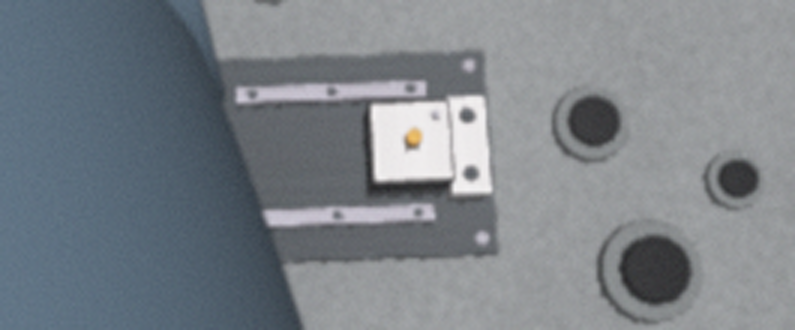

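The housing is seated squarely against the stop, with its stem at lane (84.9, −0.1) and both rails clear. Next is the button, with the fingers shut.

Call:
apply_moves:
  targets:
    - {"grip": 0, "slide": [-46, 2, 0], "spin": 0}
    - {"grip": 0, "slide": [-46, 2, 0], "spin": 0}
    - {"grip": 0, "slide": [-46, 2, 0], "spin": 0}
    - {"grip": 0, "slide": [-46, 2, 0], "spin": 0}
    - {"grip": 0, "slide": [-46, 2, 0], "spin": 0}

```text
t: 14.8
tool_pos: [0.5561, -0.1056, 0.1231]
tool_rot: [0.749, 0.663, -0.0, -0.0]
ft_force: [1.0, -0.3, 0.0]
finger_gap: -0.0004
grip_force: 0.0
```

Call:
apply_moves:
  targets:
    - {"grip": 0, "slide": [-45, 2, 0], "spin": 0}
    - {"grip": 0, "slide": [0, 0, 40], "spin": 0}
    - {"grip": 0, "slide": [0, 0, 25], "spin": 0}
    - {"grip": 0, "slide": [0, 0, 0], "spin": 0}

```text
t: 15.2
tool_pos: [0.5496, -0.148, 0.0545]
tool_rot: [0.749, 0.663, -0.002, -0.004]
ft_force: [-1.0, 0.0, 0.2]
finger_gap: 0.0001
grip_force: 0.0
```

```bash
python3 -c "
from h import *
need(204.5,14,40,0); shot('wrist','w2'); shot('scene','s10')"
```

```text
t 15.2 tcp lane [205.8   9.8] z 54.5 slide [ 1.3  4.3 14.4] spin -0.1 F [-1.   0.   0.2] lane F [ 0.1 -1. ]
```

View pics/w2.png

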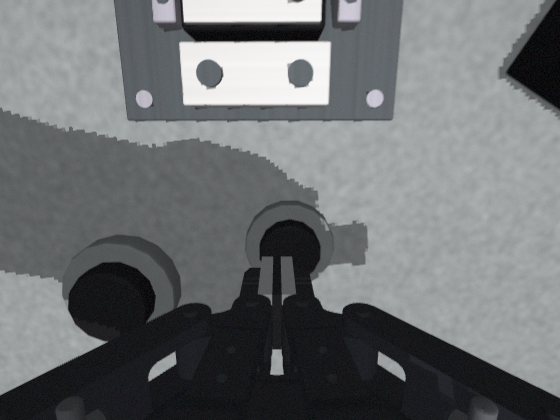

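The wrist view shows the button cap centred near (290,248), and the fingertips at column 277, a few mm to one side of it.

```bash
python3 -c "
from h import *
c=load('w2')
for z in(.015,.02,.025,.03): print(z,lane(ray(c,290,248,z)).round(1),lane(ray(load('top0'),387.5,240,z)).round(1),'capdia',round(60/c['fx']*1000*np.linalg.norm(ray(c,290,248,z)-c['xyz']),1))"
```

```text
0.015 [202.8  16.3] [205.6  14.7] capdia 31.8
0.02 [200.9  16.1] [204.3  13.9] capdia 30.8
0.025 [199.   15.9] [203.   13.1] capdia 29.9
0.03 [197.1  15.7] [201.7  12.3] capdia 28.9
```

Call:
apply_moves:
  targets:
    - {"grip": 0, "slide": [3, 5, 0], "spin": 0}
    - {"grip": 0, "slide": [0, 0, 10], "spin": 0}
    - {"grip": 0, "slide": [0, 0, 4], "spin": 0}
    - {"grip": 0, "slide": [0, 0, 3], "spin": 0}
    - {"grip": 0, "slide": [0, 0, 0], "spin": 0}

```text
t: 15.8
tool_pos: [0.5588, -0.1446, 0.0407]
tool_rot: [0.748, 0.664, -0.0, -0.001]
ft_force: [0.3, -0.1, 0.5]
finger_gap: 0.0002
grip_force: 0.0
```

Call:
apply_moves:
  targets:
    - {"grip": 0, "slide": [0, 0, 2], "spin": 0}
    - {"grip": 0, "slide": [0, 0, 2], "spin": 0}
    - {"grip": 0, "slide": [0, 0, 0], "spin": 0}

```text
t: 16.1
tool_pos: [0.5591, -0.145, 0.037]
tool_rot: [0.748, 0.664, -0.0, -0.0]
ft_force: [-0.4, 0.1, -1.0]
finger_gap: 0.0003
grip_force: 0.0
```

Call:
apply_moves:
  targets:
    - {"grip": 0, "slide": [-2, -4, 0], "spin": 0}
    - {"grip": 0, "slide": [0, 0, 0], "spin": 0}
    - {"grip": 0, "slide": [0, 0, 2], "spin": 0}
    - {"grip": 0, "slide": [0, 0, 2], "spin": 0}
    - {"grip": 0, "slide": [0, 0, 0], "spin": 0}

```text
t: 16.6
tool_pos: [0.5551, -0.1467, 0.0333]
tool_rot: [0.748, 0.664, -0.0, 0.0]
ft_force: [-0.6, -1.8, 2.8]
finger_gap: 0.0001
grip_force: 1.4
```

```bash
python3 -c "
from h import *
need(203.5,14.5,30,0)"
```

```text
t 16.6 tcp lane [203.8  15.1] z 33.3 slide [ 0.3 -0.6  3.3] spin 0.1 F [-0.6 -1.8  2.8] lane F [ 1.8 -0.3]
```

Call:
apply_moves:
  targets:
    - {"grip": 0, "slide": [0, 0, 1.5], "spin": 0}
    - {"grip": 0, "slide": [0, 0, 1.5], "spin": 0}
    - {"grip": 0, "slide": [0, 0, 1], "spin": 0}
    - {"grip": 0, "slide": [0, 0, 0], "spin": 0}

```text
t: 17.0
tool_pos: [0.5551, -0.1467, 0.03]
tool_rot: [0.748, 0.664, -0.0, 0.0]
ft_force: [-3.1, -0.7, 8.5]
finger_gap: 0.0001
grip_force: 4.3
```

Call:
apply_moves:
  targets:
    - {"grip": 0, "slide": [0, 0, 1], "spin": 0}
    - {"grip": 0, "slide": [0, 0, 1], "spin": 0}
    - {"grip": 0, "slide": [0, 0, 0], "spin": 0}

```text
t: 17.3
tool_pos: [0.5552, -0.1467, 0.0298]
tool_rot: [0.748, 0.664, 0.0, 0.001]
ft_force: [-7.5, 1.0, 21.6]
finger_gap: 0.0001
grip_force: 10.7
```

The button bottomed out: z is stuck at 0.0298 with 22 N. I'll release it and lift clear.

Call:
apply_moves:
  targets:
    - {"grip": 0, "slide": [0, 0, -6], "spin": 0}
    - {"grip": 0, "slide": [0, 0, -30], "spin": 0}
    - {"grip": 0, "slide": [0, 0, -40], "spin": 0}
    - {"grip": 0, "slide": [0, 0, -40], "spin": 0}
    - {"grip": 0, "slide": [0, 0, 0], "spin": 0}

```text
t: 17.8
tool_pos: [0.5591, -0.1478, 0.149]
tool_rot: [0.748, 0.664, 0.003, 0.005]
ft_force: [1.3, -0.2, 0.6]
finger_gap: -0.0001
grip_force: 0.0
```

Call:
apply_moves:
  targets:
    - {"grip": 0, "slide": [0, 0, 0], "spin": 0}
    - {"grip": 0, "slide": [0, 0, 0], "spin": 0}
    - {"grip": 0, "slide": [0, 0, 0], "spin": 0}

```text
t: 18.1
tool_pos: [0.5538, -0.146, 0.1414]
tool_rot: [0.748, 0.664, -0.001, -0.002]
ft_force: [0.1, 0.4, -0.3]
finger_gap: -0.0001
grip_force: 0.0
```

```bash
python3 -c "
from h import *
need(203.5,14.5,130,0); shot('scene','s11'); hous('t11')
c=load('s11'); cv2.imwrite('pics/s11c.png',cv2.resize(c['pixels'][130:320,140:410,::-1],None,fx=2.8,fy=2.8))"
```

```text
t 18.1 tcp lane [203.3  13.8] z 141.4 slide [-0.2  0.8 11.4] spin 0.1 F [ 0.1  0.4 -0.3] lane F [-0.4  0.1]
stem [84.9 -0.1] 8.0
```

View pics/s11c.png

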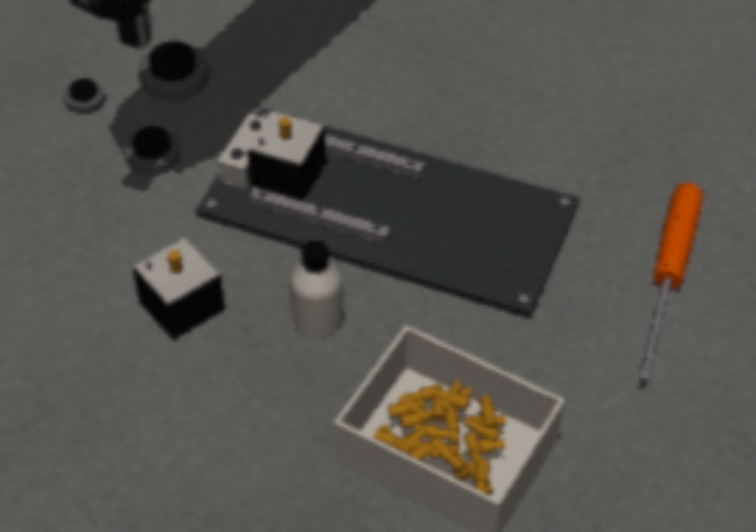

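The housing sits at the stop (stem at crop (285,128)), the bystanders are undisturbed and the gripper is clear of everything. Handing in.

```bash
python3 -c "
from plant import bot
print(bot.job_done())"
```

```text
the job is handed in; nothing more can be done
None
```

The housing was pushed square against the end stop (stem measured at 84.9 mm along the lane, 0.1 mm off its middle line), the start button was pressed to its bottom and released, and the job is handed in; no verdict was returned.

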